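# Slide a marking template out over the end of the riser

### The arm

A 6-joint arm with a two-finger parallel gripper is mounted at the origin on the work surface. World frame = base frame: x ahead of the robot, y to its left, z up, the work surface at z = 0. Lengths are in m, angles in rad, forces in N, time in s.
With the tool pointing down it reaches from about 0.25 to 0.8 m from the base axis. Payload 3.9 kg.
Tool frame: the origin (TCP) lies at the centre of the arm's flange, where the gripper is bolted on; the fingertips stand 173 mm ahead of it and the grasp point (between the pads) lies 155 mm ahead of it; z points along the fingers, y is the line along which they close (so a half turn about z gives the same grasp; the last joint's range is limited). The gripper opens to 85 mm and grips with 20 to 120 N. Pads are 22 mm wide; open, the fingers measure 114 mm over their backs; the gripper's body (76 mm by 85 mm) begins 54 mm behind the grasp point. The pads swing forward as they close: fully open they stand 13 mm farther back than shut.
Start: joints at [1.342, 0.26, -0.138, 1.173, 0, 1.571], TCP at [0.119, 0.511, 0.405] pointing down, gripper open.
Joint ranges: [-2.78, 2.78], [-0.83, 1.72], [-1.28, 1.37], [-1.9, 2.12], [-1.57, 1.48], [-3.14, 3.14]. Speed limits (rad/s): [2.57, 2.57, 3.14, 3.14, 3.14, 3.14].

### API

Orientations are given as a unit quaternion [x, y, z, w].
In Python, from rig import arm gives the robot as it stands. The module is installed in compiled form; this text tells all that it offers.
- The arm moves only by the shell command python3 -m crank 'ROWS'. ROWS is JSON, a list of rows, each an object of numbers: "grip": the finger opening in m, from 0 to 0.0854; "dx", "dy", "dz": the shift along the tool's x, y, z in m; "yaw": the turn about the tool's z in rad. In form: [{"grip": .., "dx": .., "dy": .., "dz": .., "yaw": ..}, ...]. A call has 1 to 5 rows; each row is the pose to reach, as a shift and turn from the pose commanded when the call began, along the tool's axes at that moment; what a row does not reach only later rows make up. A row lasts 1/10 s, in which the tool goes at most 50 mm and 8.59 degrees, less where a joint would pass 70% of its speed; a pose out of reach is approached as far as the arm can. A call with a gripper value outside its range is refused whole. The fingers move at their own pace and stop on an object; the grip force is fixed at half the most. Time passes only in rows, so rows that repeat a pose let the fingers close. It gives the time, the measured TCP pose, the force, the opening and the grip force at its end, in the units of the state.
- arm.get_state(): the state, without advancing time (a new reading comes with each control period).
- arm.read_camera(name): name is "scene" or "top"; returns the picture (480x640x3 uint8, blue, green, red); there is no depth.
- arm.camera_params(name): a dict with "vfov" (degrees; the focal length in pixels is half the picture's height over the tangent of half this angle, whatever the lens; pixels are square), "cx", "cy" (the principal point, pixels), "pose" (4x4, takes a point from camera to world coordinates). Camera axes: x right, y down, z forward; pixel columns grow to the right and rows downward; lengths in m; the calibration is good to about 2 mm. A picture is of the moment at which its call begins. camera_params takes no time and is no camera call.
- arm.close_job(): hands the job in; it is judged then, once.
The state is a dict: "clock": time; "joint_positions": joint angles; "dq": joint speeds; "joint_torque": joint torques, N m; "position": TCP position; "tool_rot": TCP orientation; "wrist_force": force on the tool from outside, world axes, zero at the start; "moment": the same for the moment, N m; "width": finger opening in m; "grasp_force": force on a finger pad.
Only numpy, scipy, OpenCV 4.12 (cv2) and the standard library are available. Lean on these libraries where they do the work, as an engineer would, in place of code of your own. Each camera call takes 0.05 s, during which the arm holds its last target. There are 200 camera calls.

### The job

On the plywood riser lie two thin aluminium marking templates. Without picking it up, push the rectangular one along the riser, away from the round one, until about a third of its length (some 40 mm) sticks out past the end of the riser, so that its edge can be taken later; leave it lying flat and square with the riser. Leave the round template with its weight, and everything else on the bench, as they are.

Things in the scene. Friction and masses are not known exactly. Their poses are not given: they have to be found in the camera images.
- ledge: the riser, a fixed ledge: plywood board 160 mm (its x) by 440 mm (its y) on two wooden feet inset from the ends, top face 60 mm above the table. Origin: centre of its underside, at table height; its open ends are at y = +220 and -220 mm; x points away from the robot. A wooden strip 12 mm wide, 10 mm high runs on top along the far edge (x = 68 to 80 mm). Turned up to 0.2 rad
- template: the rectangular template: flat aluminium plate 95 mm (its x) by 130 mm (its y) by 6 mm thick, about 0.2 kg, with scribed lines, loose on the riser near either end, long side along the riser (up to 0.12 rad askew). Origin: centre of its underside. It slides when its inner short edge is pushed; it tips off if more than 65 mm stick out. 90 mm or more of bare board lie between it and the round one
- disc: the round template: an aluminium disc, 90 mm in diameter, 6 mm thick, lying loose near the other end of the riser; origin: centre of its underside. To be left alone
- weight: a turned steel pattern weight, 38 mm in diameter, 44 mm tall, standing on the round template; origin: centre of its underside. To be left alone
- tin: bystander: closed steel tin, 76 mm in diameter, 110 mm tall, standing behind the riser; origin: centre of its underside
- spool: bystander: grey thread spool, 48 mm in diameter, 55 mm tall, standing behind the riser; origin: centre of its underside
- hammer: bystander: hammer lying on the table to the left of the riser (+y)
- knife: bystander: black craft knife, about 165 mm long, 14 mm high, lying to the right of the riser (-y)
- chalk: bystander: flat piece of marking chalk 50 x 30 x 12 mm, lying to the left of the riser (+y)
- mug: bystander: white mug, 80 mm in diameter, 95 mm tall, standing to the right of the riser (-y)
There are look-alikes about, which are no part of the job. Leave any orange or red look-alike of the template alone.

How it is judged:
By the outcome, as a careful person would: the job done as asked, in the order asked, and still so for the second after the job is handed in, with the robot touching nothing.
It also fails if it takes over 35 s, if anything falls off the work surface, if the arm or the gripper's body presses on something with over 40 N, if the wrist force passes 120 N, or if a joint passes its speed limit or range.

## Working session

There is one attempt and no reset: what is moved stays moved. The work goes in short steps, Python scripts to look and compute and a shell command to move; the robot and the scene stay as the last step left them, time stands still between calls to the robot, and variables do not carry over. Pictures are saved under pics/ and viewed, at most 10 in all, crops included, and the job is handed in when it is done.

```bash
mkdir -p pics; python3 - <<'E'
from rig import arm
import cv2,numpy as np
np.set_printoptions(precision=4,suppress=True)
for n in("scene","top"):
    cv2.imwrite(f"pics/{n}0.png",arm.read_camera(n)); p=arm.camera_params(n); print(n,p["vfov"],p["cx"],p["cy"]);print(np.array(p["pose"]), {k:v for k,v in p.items() if k not in("pose",)})
s=arm.get_state();print(s["position"],s["tool_rot"],s["clock"],s["width"])
E
```

```text
scene 42.62207620235092 308.2389069227028 241.8492635602072
[[-0.1352  0.7006 -0.7006  1.5205]
 [ 0.9908  0.0919 -0.0993  0.1388]
 [-0.0052 -0.7076 -0.7066  1.0847]
 [ 0.      0.      0.      1.    ]] {'vfov': 42.62207620235092, 'cx': 308.2389069227028, 'cy': 241.8492635602072}
top 54.42326834175861 314.93823218914713 237.11746600533488
[[-0.0284 -0.9844  0.1734  0.2759]
 [-0.9994  0.031   0.012   0.0013]
 [-0.0171 -0.1729 -0.9848  1.398 ]
 [ 0.      0.      0.      1.    ]] {'vfov': 54.42326834175861, 'cx': 314.93823218914713, 'cy': 237.11746600533488}
[0.119  0.511  0.4039] [ 0.1142  0.9935 -0.0009 -0.0001] 0.1 0.08537727929367586
```

View pics/scene0.png

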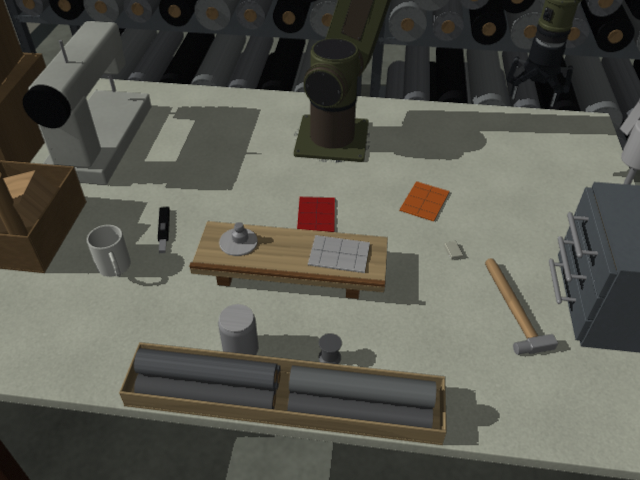

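View pics/top0.png

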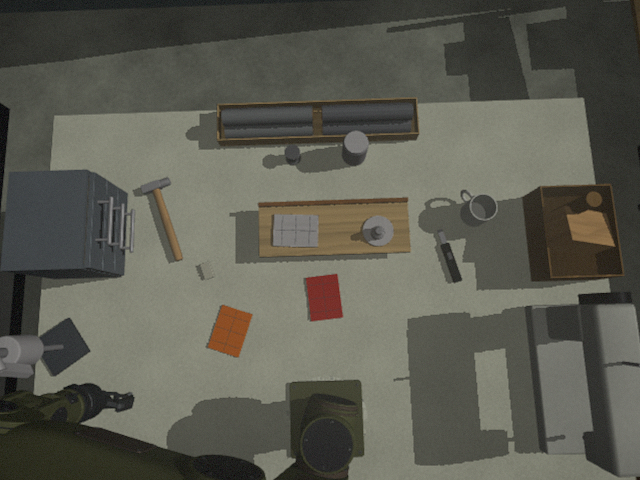

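The top view shows the riser at cols 259–410, rows 200–256. The rectangular template is at (273–318, 214–248), so it sits near the left (+y) end, and the disc with its weight is at (378, 231). In the scene view the template is at (309–370, 236–271) and the disc at (238, 240). The push is towards +y, starting from the bare board between them.

```bash
cat > h.py <<'E'
from rig import arm
import cv2,numpy as np
np.set_printoptions(precision=4,suppress=True)
P={n:arm.camera_params(n) for n in("scene","top")}
def ray(n,uv):
    p=P[n];f=240/np.tan(np.radians(p["vfov"]/2));T=np.array(p["pose"])
    d=T[:3,:3]@np.array([(uv[0]-p["cx"])/f,(uv[1]-p["cy"])/f,1]);return T[:3,3],d/np.linalg.norm(d)
def plane(n,uv,z):
    o,d=ray(n,uv);return o+d*(z-o[2])/d[2]
def tri(a,b):
    (o,d),(p,e)=ray("scene",a),ray("top",b)
    s=np.linalg.lstsq(np.c_[d,-e],p-o,rcond=None)[0];x,y=o+s[0]*d,p+s[1]*e
    return (x+y)/2,np.linalg.norm(x-y)
ROI={"scene":(185,215,395,300),"top":(225,192,418,264)}
def quad(m,k=9):
    m=cv2.morphologyEx(m,cv2.MORPH_CLOSE,np.ones((k,k)));cs=cv2.findContours(m,0,1)[0];c=max(cs,key=cv2.contourArea)
    h=cv2.convexHull(c)
    return cv2.approxPolyN(h,4)[0] if hasattr(cv2,"approxPolyN") else h[:,0],c
E
python3 - <<'E'
from h import *
out=[]
for n in ROI:
    im=cv2.imread(f"pics/{n}0.png");x0,y0,x1,y1=ROI[n];c=im[y0:y1,x0:x1]
    hsv=cv2.cvtColor(c,cv2.COLOR_BGR2HSV)
    print(n,[hsv[y-y0,x-x0].tolist() for x,y in ([(330,250),(280,250),(285,275),(238,247),(210,290)] if n=="scene" else [(285,225),(340,230),(370,235),(340,252),(240,215),(335,260)])])
    s=hsv[:,:,1]; v=cv2.resize(c,None,fx=3.6,fy=3.6,interpolation=cv2.INTER_CUBIC)
    v=cv2.convertScaleAbs(v,alpha=1.5); out.append(cv2.copyMakeBorder(v,0,0,0,800-v.shape[1],0))
cv2.imwrite("pics/crop0.png",np.vstack(out)[:600])
E
```

```text
scene [[30, 2, 128], [19, 96, 128], [14, 153, 70], [30, 2, 132], [38, 25, 150]]
top [[18, 11, 120], [19, 100, 128], [21, 22, 83], [20, 102, 133], [33, 30, 86], [26, 31, 139]]
```

View pics/crop0.png

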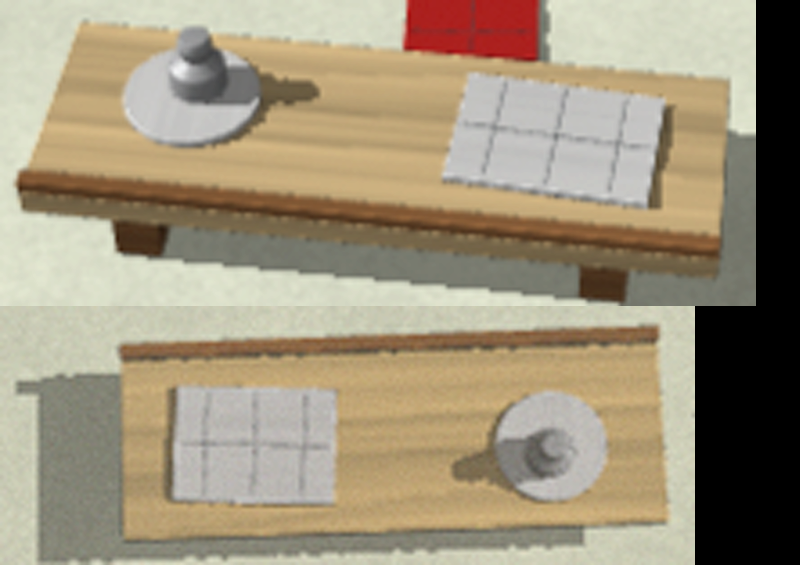

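The crop shows both templates and the riser corners clearly. The template's quad in the top crop spans about (172–336, 387–503). Next I'll fit quads and triangulate.

```bash
cat >> h.py <<'E'
def quads(n,im):
    x0,y0,x1,y1=ROI[n];hsv=cv2.cvtColor(cv2.GaussianBlur(im[y0:y1,x0:x1],(3,3),0),cv2.COLOR_BGR2HSV)
    wood=cv2.inRange(hsv,(8,60,85),(28,255,255))
    w,wc=quad(wood)
    hull=np.zeros(wood.shape,np.uint8);cv2.fillPoly(hull,[cv2.convexHull(wc)],255)
    g=cv2.inRange(hsv,(0,0,85),(180,48,255))&cv2.erode(hull,np.ones((3,3)))
    h=g.shape[1]//2+(5 if n=="scene" else 0)
    if n=="scene": g[:,:h]=0
    else: g[:,h:]=0
    t,_=quad(g,5)
    order=lambda q:sorted((np.array(q,float)+[x0,y0]).tolist(),key=lambda p:np.arctan2(p[1]-np.mean(q[:,1])-y0,p[0]-np.mean(q[:,0])-x0))
    return order(w),order(t)
E
python3 - <<'E'
from h import *
q={n:quads(n,cv2.imread(f"pics/{n}0.png")) for n in ROI}
for n in q: print(n,q[n])
# order TL,TR,BR,BL; scene is a half turn of top
for k,nm in((0,"riser"),(1,"templ")):
    c=[]
    for i in range(4):
        b=q["top"][k][i];a=q["scene"][k][(i+2)%4];x,e=tri(a,b);c.append(x);z=[.06,.066][k]
        print(nm,i,x,round(e,4),plane("top",b,z)[:2],plane("scene",a,z)[:2])
    c=np.array(c);print("centre",c.mean(0),[np.linalg.norm(c[i]-c[i-1]).round(4) for i in range(4)])
E
```

```text
scene ([[210.0, 215.0], [387.0, 237.0], [385.0, 283.0], [180.0, 276.0]], [[315.0, 235.0], [370.0, 242.0], [364.0, 273.0], [307.0, 264.0]])
top ([[257.0, 202.0], [407.0, 197.0], [410.0, 252.0], [259.0, 258.0]], [[274.0, 214.0], [317.0, 215.0], [317.0, 246.0], [272.0, 246.0]])
riser 0 [0.6195 0.1819 0.0713] 0.0045 [0.6223 0.1858] [0.6098 0.1801]
riser 1 [ 0.631  -0.272   0.0388] 0.022 [ 0.6229 -0.2569] [ 0.6489 -0.275 ]
riser 2 [ 0.4575 -0.2529  0.0736] 0.0003 [ 0.4593 -0.2553] [ 0.4431 -0.2583]
riser 3 [0.4563 0.1801 0.0529] 0.0039 [0.4553 0.1811] [0.464  0.1779]
centre [ 0.5411 -0.0407  0.0592] [np.float64(0.1642), np.float64(0.4553), np.float64(0.1781), np.float64(0.4335)]
templ 0 [0.5847 0.1341 0.0588] 0.004 [0.5829 0.1353] [0.5916 0.1321]
templ 1 [0.5772 0.0058 0.0622] 0.0077 [0.5758 0.0096] [0.5811 0.0024]
templ 2 [0.4846 0.0103 0.0652] 0.004 [0.4842 0.0122] [0.4856 0.0084]
templ 3 [0.4889 0.1408 0.0631] 0.0037 [0.4883 0.1424] [0.4921 0.139 ]
centre [0.5338 0.0727 0.0623] [np.float64(0.0962), np.float64(0.1286), np.float64(0.0928), np.float64(0.1307)]
```

```bash
cat >> h.py <<'E'
def edge(n,im,kind,side,rng,lo,hi,z):
    """sub-pixel edge by saturation half-level crossing; side: axis scanned 'col' or 'row'; returns robust world line (point,dir) on plane z"""
    s=cv2.cvtColor(cv2.GaussianBlur(im,(3,3),0),cv2.COLOR_BGR2HSV)[:,:,1].astype(float)
    pts=[]
    for r in rng:
        l=s[lo:hi,r] if side=="col" else s[r,lo:hi]
        i=np.argmax(np.abs(np.diff(l))); a=l[:max(i-1,1)].mean();b=l[i+3:].mean() if i+3<len(l) else l[-1]
        m=(a+b)/2;k=[j for j in range(len(l)-1) if (l[j]-m)*(l[j+1]-m)<=0 and l[j]!=l[j+1]]
        if not k: continue
        k=min(k,key=lambda j:abs(j-i));t=lo+k+(m-l[k])/(l[k+1]-l[k])
        pts.append(plane(n,(r,t) if side=="col" else (t,r),z)[:2])
    p=np.array(pts,np.float32);vx,vy,x,y=cv2.fitLine(p,cv2.DIST_HUBER,0,1e-6,1e-6).ravel()
    if side!=("row" ): 
        if vy<0: vx,vy=-vx,-vy
        yaw=-np.arctan2(vx,vy)
    else:
        if vx<0: vx,vy=-vx,-vy
        yaw=np.arctan2(vy,vx)
    res=np.abs((p-[x,y])@[-vy,vx]);print(n,kind,"at",np.array([x,y]),"yaw %.4f"%yaw,"res %.4f"%np.median(res),len(p))
    return np.array([x,y]),yaw
E
python3 - <<'E'
from h import *
S=cv2.imread("pics/scene0.png");T=cv2.imread("pics/top0.png")
edge("scene",S,"riser near","col",[*range(214,228),*range(255,290),*range(345,384)],212,243-6,.06) 
edge("top",T,"riser near","col",range(264,405),250,264,.06)
edge("top",T,"riser strip far","col",range(264,405),192,208,.07)
edge("top",T,"riser +y end","row",range(212,252),246,269,.06)
edge("top",T,"riser -y end","row",range(206,250),398,418,.06)
edge("scene",S,"riser +y end","row",range(242,270),378,396,.06)
edge("top",T,"tmpl inner","row",range(219,243),308,328,.066)
edge("top",T,"tmpl outer","row",range(219,243),262,281,.066)
edge("top",T,"tmpl near","col",range(278,314),241,253,.066)
edge("top",T,"tmpl far","col",range(278,314),209,220,.066)
edge("scene",S,"tmpl near","col",range(318,364),228,247,.066)
E
```

```text
scene riser near at [0.4635 0.0071] yaw 0.0038 res 0.0002 88
top riser near at [ 0.4592 -0.036 ] yaw 0.0037 res 0.0002 141
top riser strip far at [ 0.62   -0.0065] yaw 0.0018 res 0.0002 141
top riser +y end at [0.5353 0.1825] yaw 0.0085 res 0.0001 40
top riser -y end at [ 0.5315 -0.2562] yaw 0.0019 res 0.0002 44
scene riser +y end at [0.5249 0.1786] yaw 0.0179 res 0.0001 28
top tmpl inner at [0.538  0.0083] yaw -0.0552 res 0.0002 24
top tmpl outer at [0.5434 0.1398] yaw -0.0659 res 0.0002 24
top tmpl near at [0.4845 0.0643] yaw -0.0527 res 0.0002 36
top tmpl far at [0.5812 0.0811] yaw -0.0549 res 0.0002 36
scene tmpl near at [0.4853 0.0743] yaw -0.2526 res 0.0033 46
```

Measurements:
- **Riser:** yaw 0.004, +y end at y ≈ 0.181.
- **Template:** yaw −0.055, centre x ≈ 0.5335, inner edge at y ≈ 0.006.

The disc side leaves about 0.12 m of bare board. I'll open the fingers to about 50 mm across the push direction, which gives two contacts that square the plate as it slides. I'll lower them at y ≈ −0.03 and push to +y.

```bash
cat > rem.py <<'E'
import sys,numpy as np
from rig import arm
from scipy.spatial.transform import Rotation as R
g=np.array(list(map(float,sys.argv[1:4])));yaw=float(sys.argv[4]) # goal TCP, heading of tool y from world x
s=arm.get_state();M=R.from_quat(s["tool_rot"]).as_matrix();h=np.arctan2(M[1,1],M[0,1])
print("remain",(M.T@(g-s["position"])).round(4),"yaw",round(h-yaw,4),"F",np.round(s["wrist_force"],1),"pos",np.round(s["position"],4),"w",round(s["width"],4),"t",s["clock"],"j",np.round(s["joint_positions"],2))
E
python3 -m crank '[{"grip":0.05,"dx":-0.032,"dy":-0.026,"dz":0,"yaw":0.13},{"grip":0.05,"dx":-0.064,"dy":-0.052,"dz":0,"yaw":0.26},{"grip":0.05,"dx":-0.096,"dy":-0.078,"dz":0,"yaw":0.39},{"grip":0.05,"dx":-0.128,"dy":-0.104,"dz":0,"yaw":0.52},{"grip":0.05,"dx":-0.16,"dy":-0.13,"dz":0,"yaw":0.65}]'
python3 rem.py 0.5335 -0.03 0.35 0.004
```

```text
clock: 0.6
position: [0.2459, 0.3469, 0.4044]
tool_rot: [0.428, 0.904, -0.0, 0.0]
wrist_force: [0.9, 0.7, 0.5]
width: 0.0502
grasp_force: 0.0
remain [-0.4738 -0.0168  0.0545] yaw 0.6832 F [0.9 0.7 0.5] pos [0.2459 0.3469 0.4044] w 0.0502 t 0.6 j [ 0.95  0.09 -0.35  1.13 -0.    1.84]
```

```bash
python3 -m crank '[{"grip":0.05,"dx":-0.043,"dy":0,"dz":0,"yaw":0.13},{"grip":0.05,"dx":-0.086,"dy":0,"dz":0,"yaw":0.26},{"grip":0.05,"dx":-0.129,"dy":0,"dz":0,"yaw":0.39},{"grip":0.05,"dx":-0.172,"dy":0,"dz":0,"yaw":0.52},{"grip":0.05,"dx":-0.215,"dy":0,"dz":0,"yaw":0.65}]'
python3 rem.py 0.5335 -0.03 0.35 0.004
```

```text
clock: 1.1
position: [0.3832, 0.1812, 0.4045]
tool_rot: [0.694, 0.72, -0.0, -0.0]
wrist_force: [0.2, -0.0, -0.1]
width: 0.0501
grasp_force: 0.0
remain [-0.2166  0.1424  0.0545] yaw 0.0326 F [ 0.2 -0.  -0.1] pos [0.3832 0.1812 0.4045] w 0.0501 t 1.1 j [ 0.44  0.09 -0.36  1.13  0.    1.98]
```

```bash
python3 -m crank '[{"grip":0.05,"dx":-0.038,"dy":0.025,"dz":0.01,"yaw":0.033},{"grip":0.05,"dx":-0.076,"dy":0.05,"dz":0.02,"yaw":0.033},{"grip":0.05,"dx":-0.114,"dy":0.075,"dz":0.03,"yaw":0.033},{"grip":0.05,"dx":-0.152,"dy":0.1,"dz":0.04,"yaw":0.033},{"grip":0.05,"dx":-0.19,"dy":0.125,"dz":0.05,"yaw":0.033}]'
python3 -m crank '[{"grip":0.05,"dx":-0.026,"dy":0.018,"dz":0.03},{"grip":0.05,"dx":-0.026,"dy":0.018,"dz":0.06},{"grip":0.05,"dx":-0.026,"dy":0.018,"dz":0.08},{"grip":0.05,"dx":-0.026,"dy":0.018,"dz":0.09},{"grip":0.05,"dx":-0.026,"dy":0.018,"dz":0.09}]'
python3 rem.py 0.5335 -0.03 0.235 0.004
python3 - <<'E'
from h import *
im=arm.read_camera("scene")[150:300,170:410];cv2.imwrite("pics/s1.png",cv2.resize(im,None,fx=3.3,fy=3.3,interpolation=2))
E
```

```text
clock: 1.6
position: [0.5161, -0.0035, 0.354]
tool_rot: [0.704, 0.71, -0.0, -0.0]
wrist_force: [1.7, 1.0, 1.0]
width: 0.0502
grasp_force: 0.0
remain [-0.0266  0.0172  0.119 ] yaw 0.0046 F [1.7 1.  1. ] pos [ 0.5161 -0.0035  0.354 ] w 0.0502 t 1.6 j [-0.01  0.27 -0.26  1.04  0.    1.56]schema error: expected keys grip, dx, dy, dz, yaw
```

View pics/s1.png

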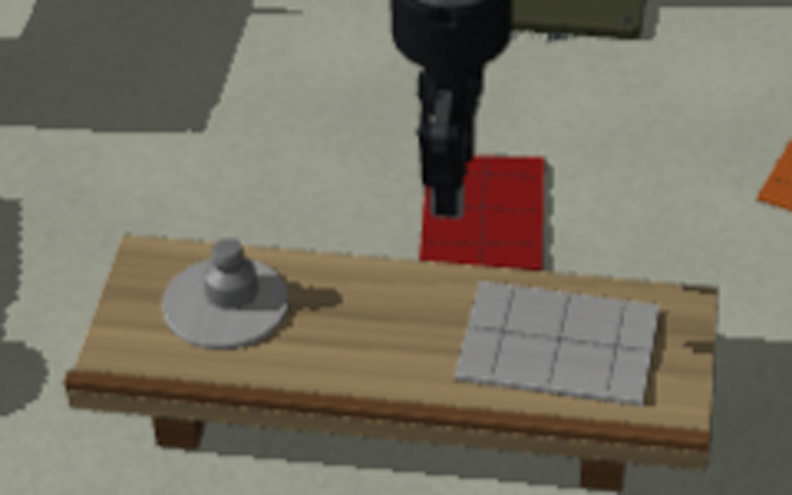

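The crop shows the fingers at about (445, 200), still above and in front of the board, lined up across the riser with the scene undisturbed. The second call was refused because it left out "yaw". I'll resend it and then feel for the board.

```bash
python3 -m crank '[{"grip":0.05,"dx":-0.027,"dy":0.017,"dz":0.02,"yaw":0.004},{"grip":0.05,"dx":-0.027,"dy":0.017,"dz":0.05,"yaw":0.004},{"grip":0.05,"dx":-0.027,"dy":0.017,"dz":0.08,"yaw":0.004},{"grip":0.05,"dx":-0.027,"dy":0.017,"dz":0.1,"yaw":0.004},{"grip":0.05,"dx":-0.027,"dy":0.017,"dz":0.11,"yaw":0.004}]'
python3 -m crank '[{"grip":0.05,"dx":0,"dy":0,"dz":0,"yaw":0},{"grip":0.05,"dx":0,"dy":0,"dz":0,"yaw":0}]'
python3 rem.py 0.5335 -0.03 0.235 0.004
```

```text
clock: 2.15
position: [0.5314, -0.0285, 0.2423]
tool_rot: [0.705, 0.709, -0.002, -0.002]
wrist_force: [-0.6, -0.0, 0.6]
width: 0.0502
grasp_force: 0.0
clock: 2.35
position: [0.533, -0.0284, 0.2453]
tool_rot: [0.705, 0.709, 0.0, 0.0]
wrist_force: [-0.7, -0.2, -0.1]
width: 0.0501
grasp_force: 0.0
remain [-0.0016  0.0005  0.0103] yaw 0.0012 F [-0.7 -0.2 -0.1] pos [ 0.533  -0.0284  0.2453] w 0.0501 t 2.35 j [-0.05  0.39 -0.39  0.79 -0.    1.51]
```

```bash
python3 -m crank '[{"grip":0.05,"dx":0,"dy":0,"dz":0.003,"yaw":0},{"grip":0.05,"dx":0,"dy":0,"dz":0.006,"yaw":0},{"grip":0.05,"dx":0,"dy":0,"dz":0.008,"yaw":0},{"grip":0.05,"dx":0,"dy":0,"dz":0.008,"yaw":0},{"grip":0.05,"dx":0,"dy":0,"dz":0.008,"yaw":0}]'
for i in 1 ; do python3 -m crank '[{"grip":0.05,"dx":0,"dy":0,"dz":0.001,"yaw":0},{"grip":0.05,"dx":0,"dy":0,"dz":0.002,"yaw":0},{"grip":0.05,"dx":0,"dy":0,"dz":0.002,"yaw":0}]'; done
python3 rem.py 0.5335 -0.03 0.235 0.004
```

```text
clock: 2.85
position: [0.5327, -0.0286, 0.2368]
tool_rot: [0.705, 0.709, 0.0, 0.0]
wrist_force: [0.5, -0.3, -0.2]
width: 0.0501
grasp_force: 0.0
clock: 3.15
position: [0.5326, -0.0286, 0.2346]
tool_rot: [0.705, 0.709, -0.0, -0.0]
wrist_force: [-0.8, -0.5, 0.4]
width: 0.0503
grasp_force: 0.0
remain [-0.0014  0.0008 -0.0004] yaw 0.001 F [-0.8 -0.5  0.4] pos [ 0.5326 -0.0286  0.2346] w 0.0503 t 3.15 j [-0.05  0.4  -0.4   0.76 -0.    1.51]
```

No contact yet, so I'll keep feeling downward in 1 mm steps.

```bash
python3 -m crank '[{"grip":0.05,"dx":0,"dy":0,"dz":0.001,"yaw":0},{"grip":0.05,"dx":0,"dy":0,"dz":0.001,"yaw":0}]' | grep -E "pos|force"
python3 -m crank '[{"grip":0.05,"dx":0,"dy":0,"dz":0.001,"yaw":0},{"grip":0.05,"dx":0,"dy":0,"dz":0.001,"yaw":0}]' | grep -E "pos|wrist"
```

```text
position: [0.5327, -0.0286, 0.2336]
wrist_force: [0.3, 0.7, 0.0]
grasp_force: 0.0
position: [0.5327, -0.0286, 0.2326]
wrist_force: [-0.5, 0.5, -0.5]
```

```bash
python3 -m crank '[{"grip":0.05,"dx":0,"dy":0,"dz":0.001,"yaw":0},{"grip":0.05,"dx":0,"dy":0,"dz":0.001,"yaw":0}]' | grep -E "pos|wrist"
```

```text
position: [0.5327, -0.0286, 0.2316]
wrist_force: [0.1, -0.5, 0.5]
```

```bash
python3 -m crank '[{"grip":0.05,"dx":0,"dy":0,"dz":0.001,"yaw":0},{"grip":0.05,"dx":0,"dy":0,"dz":0.001,"yaw":0}]' | grep -E "pos|wrist"
```

```text
position: [0.5327, -0.0286, 0.2306]
wrist_force: [-1.0, 0.1, 0.3]
```

```bash
python3 -m crank '[{"grip":0.05,"dx":0,"dy":0,"dz":0.001,"yaw":0},{"grip":0.05,"dx":0,"dy":0,"dz":0.001,"yaw":0}]' | grep -E "pos|wrist"
```

```text
position: [0.5327, -0.0286, 0.2304]
wrist_force: [-2.1, 0.5, 5.6]
```

```bash
python3 -m crank '[{"grip":0.05,"dx":0,"dy":0,"dz":0.001,"yaw":0},{"grip":0.05,"dx":0,"dy":0,"dz":0.001,"yaw":0}]' | grep -E "pos|wrist"
```

```text
position: [0.5326, -0.0286, 0.2304]
wrist_force: [-3.5, -0.1, 13.0]
```

Contact came at TCP z = 0.2305, so the tips are on the board (60 mm, matching the text). I'll lift the tips 2 mm clear, then push slowly along −tool x (+y).

```bash
python3 -m crank '[{"grip":0.05,"dx":0,"dy":0,"dz":-0.004,"yaw":0},{"grip":0.05,"dx":-0.01,"dy":0,"dz":-0.004,"yaw":0.001},{"grip":0.05,"dx":-0.018,"dy":0,"dz":-0.004,"yaw":0.001},{"grip":0.05,"dx":-0.024,"dy":0,"dz":-0.004,"yaw":0.001},{"grip":0.05,"dx":-0.03,"dy":0,"dz":-0.004,"yaw":0.001}]'
python3 -m crank '[{"grip":0.05,"dx":-0.006,"dy":0,"dz":0,"yaw":0},{"grip":0.05,"dx":-0.012,"dy":0,"dz":0,"yaw":0},{"grip":0.05,"dx":-0.018,"dy":0,"dz":0,"yaw":0},{"grip":0.05,"dx":-0.024,"dy":0,"dz":0,"yaw":0},{"grip":0.05,"dx":-0.03,"dy":0,"dz":0,"yaw":0}]'
python3 rem.py 0.5335 0.08 0.2325 0.004
python3 - <<'E'
from h import *
im=arm.read_camera("scene")[150:300,170:410];cv2.imwrite("pics/s2.png",cv2.resize(im,None,fx=3.3,fy=3.3,interpolation=2))
E
```

```text
clock: 4.85
position: [0.5327, -0.0595, 0.2323]
tool_rot: [0.706, 0.708, -0.0, -0.0]
wrist_force: [0.6, 1.2, -0.0]
width: 0.0501
grasp_force: 0.0
clock: 5.35
position: [0.533, -0.089, 0.2327]
tool_rot: [0.706, 0.709, 0.0, 0.0]
wrist_force: [0.5, -0.8, -0.6]
width: 0.05
grasp_force: 0.0
remain [0.169  0.0012 0.0002] yaw 0.0 F [ 0.5 -0.8 -0.6] pos [ 0.533  -0.089   0.2327] w 0.05 t 5.35 j [-0.17  0.42 -0.39  0.77  0.    1.4 ]
```

View pics/s2.png

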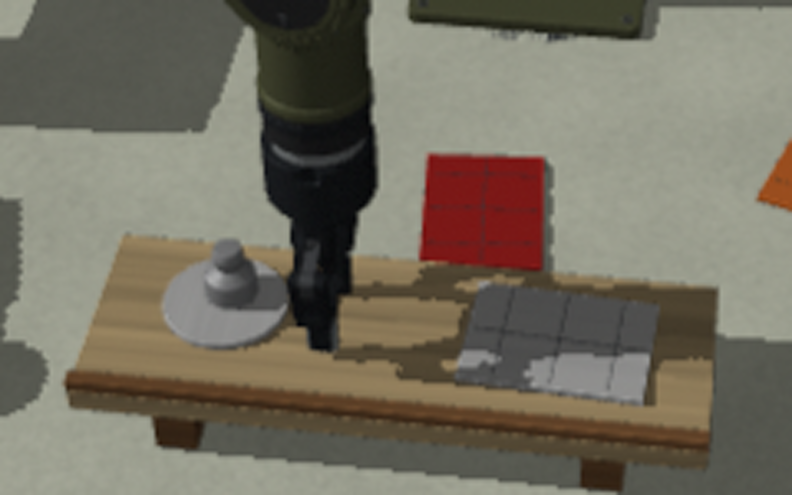

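I got the sign of the push wrong. The fingers moved towards −y, over bare board, and stopped at y = −0.089 (crop around (320, 340)), short of the disc. No force was felt and the scene looks unchanged. In this pose tool x points to +y, so the push is +dx.

```bash
python3 -m crank '[{"grip":0.05,"dx":0.015,"dy":0,"dz":0,"yaw":0},{"grip":0.05,"dx":0.03,"dy":0,"dz":0,"yaw":0},{"grip":0.05,"dx":0.045,"dy":0,"dz":0,"yaw":0},{"grip":0.05,"dx":0.06,"dy":0,"dz":0,"yaw":0},{"grip":0.05,"dx":0.07,"dy":0,"dz":0,"yaw":0}]'
python3 -m crank '[{"grip":0.05,"dx":0.006,"dy":0,"dz":0,"yaw":0},{"grip":0.05,"dx":0.012,"dy":0,"dz":0,"yaw":0},{"grip":0.05,"dx":0.018,"dy":0,"dz":0,"yaw":0},{"grip":0.05,"dx":0.024,"dy":0,"dz":0,"yaw":0},{"grip":0.05,"dx":0.03,"dy":0,"dz":0,"yaw":0}]'
python3 -m crank '[{"grip":0.05,"dx":0.006,"dy":0,"dz":0,"yaw":0},{"grip":0.05,"dx":0.012,"dy":0,"dz":0,"yaw":0},{"grip":0.05,"dx":0.018,"dy":0,"dz":0,"yaw":0},{"grip":0.05,"dx":0.024,"dy":0,"dz":0,"yaw":0},{"grip":0.05,"dx":0.03,"dy":0,"dz":0,"yaw":0}]'
python3 rem.py 0.5335 0.08 0.2325 0.004
python3 - <<'E'
from h import *
S=arm.read_camera("scene")[150:300,170:410];T=arm.read_camera("top")[190:270,220:425]
S=cv2.resize(S,(640,400),interpolation=2);T=cv2.resize(T,(512,200),interpolation=2)
cv2.imwrite("pics/s3.png",np.vstack([S,cv2.copyMakeBorder(T,0,0,0,128,0)]))
E
```

```text
clock: 5.9
position: [0.5325, -0.0165, 0.2327]
tool_rot: [0.705, 0.709, 0.0, -0.0]
wrist_force: [-0.2, -1.0, 0.3]
width: 0.0499
grasp_force: 0.0
clock: 6.4
position: [0.5326, 0.0115, 0.2327]
tool_rot: [0.706, 0.708, -0.0, 0.0]
wrist_force: [0.0, -1.6, -0.5]
width: 0.0498
grasp_force: 0.6
clock: 6.9
position: [0.5324, 0.0419, 0.2327]
tool_rot: [0.706, 0.709, -0.0, -0.0]
wrist_force: [0.7, -1.9, 0.3]
width: 0.05
grasp_force: 0.7
remain [0.0381 0.0012 0.0002] yaw -0.0 F [ 0.7 -1.9  0.3] pos [0.5324 0.0419 0.2327] w 0.05 t 6.9 j [ 0.08  0.41 -0.4   0.76 -0.    1.65]
```

View pics/s3.png

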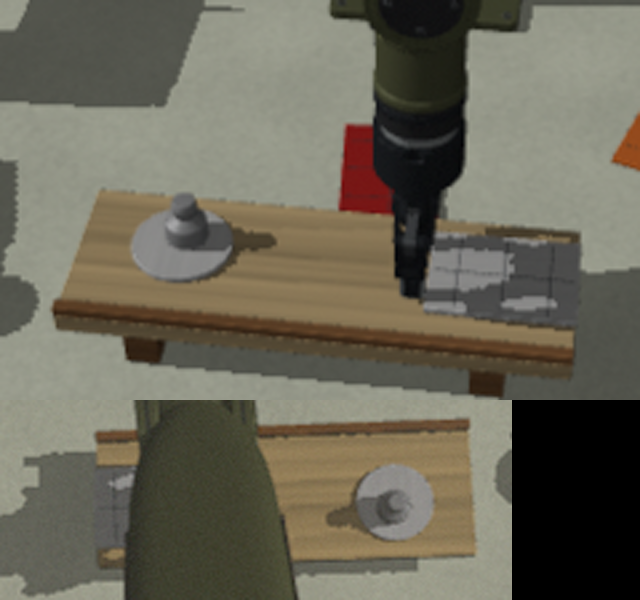

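The plate is sliding square. Its outer edge is now at the riser end (scene crop col ≈ 580), the disc is untouched, and 38 mm remain. I'll push to about 36 mm, then back off, lift and measure.

```bash
python3 -m crank '[{"grip":0.05,"dx":0.006,"dy":0,"dz":0,"yaw":0},{"grip":0.05,"dx":0.012,"dy":0,"dz":0,"yaw":0},{"grip":0.05,"dx":0.018,"dy":0,"dz":0,"yaw":0},{"grip":0.05,"dx":0.024,"dy":0,"dz":0,"yaw":0},{"grip":0.05,"dx":0.029,"dy":0,"dz":0,"yaw":0}]'
python3 -m crank '[{"grip":0.05,"dx":0.003,"dy":0,"dz":0,"yaw":0},{"grip":0.05,"dx":0.006,"dy":0,"dz":0,"yaw":0},{"grip":0.05,"dx":0.007,"dy":0,"dz":0,"yaw":0},{"grip":0.05,"dx":0.007,"dy":0,"dz":0,"yaw":0}]'
python3 rem.py 0.5335 0.08 0.2325 0.004
python3 -m crank '[{"grip":0.05,"dx":-0.01,"dy":0,"dz":0,"yaw":0},{"grip":0.05,"dx":-0.03,"dy":0,"dz":0,"yaw":0},{"grip":0.05,"dx":-0.04,"dy":0,"dz":-0.04,"yaw":0},{"grip":0.05,"dx":-0.04,"dy":0,"dz":-0.08,"yaw":0},{"grip":0.05,"dx":-0.04,"dy":0,"dz":-0.12,"yaw":0}]'
python3 -m crank '[{"grip":0.05,"dx":0,"dy":-0.045,"dz":-0.02,"yaw":0},{"grip":0.05,"dx":0,"dy":-0.09,"dz":-0.02,"yaw":0},{"grip":0.05,"dx":0,"dy":-0.135,"dz":-0.02,"yaw":0},{"grip":0.05,"dx":0,"dy":-0.18,"dz":-0.02,"yaw":0},{"grip":0.05,"dx":0,"dy":-0.2,"dz":-0.02,"yaw":0}]'
python3 - <<'E'
from h import *
S=arm.read_camera("scene");T=arm.read_camera("top");cv2.imwrite("pics/S4.png",S);cv2.imwrite("pics/T4.png",T)
S=S[150:300,170:430];T=T[190:270,220:425]
S=cv2.resize(S,(694,400),interpolation=2);T=cv2.resize(T,(512,200),interpolation=2)
cv2.imwrite("pics/s4.png",np.vstack([S,cv2.copyMakeBorder(T,0,0,0,182,0)]))
E
```

```text
clock: 7.5
position: [0.5323, 0.071, 0.2326]
tool_rot: [0.706, 0.709, -0.0, -0.0]
wrist_force: [-0.4, -1.1, -0.2]
width: 0.0497
grasp_force: 0.6
clock: 7.9
position: [0.5323, 0.0776, 0.2327]
tool_rot: [0.706, 0.709, 0.0, -0.0]
wrist_force: [-0.6, 0.4, 0.2]
width: 0.05
grasp_force: 0.0
remain [0.0024 0.0012 0.0002] yaw 0.0002 F [-0.6  0.4  0.2] pos [0.5323 0.0776 0.2327] w 0.05 t 7.9 j [ 0.14  0.41 -0.4   0.76  0.    1.71]
clock: 8.4
position: [0.5321, 0.0362, 0.3539]
tool_rot: [0.706, 0.708, -0.0, -0.0]
wrist_force: [0.9, -0.0, -0.6]
width: 0.0499
grasp_force: 0.0
clock: 8.9
position: [0.3281, 0.0359, 0.3722]
tool_rot: [0.706, 0.708, -0.001, -0.001]
wrist_force: [0.9, 0.5, 0.9]
width: 0.0502
grasp_force: 0.0
```

View pics/s4.png

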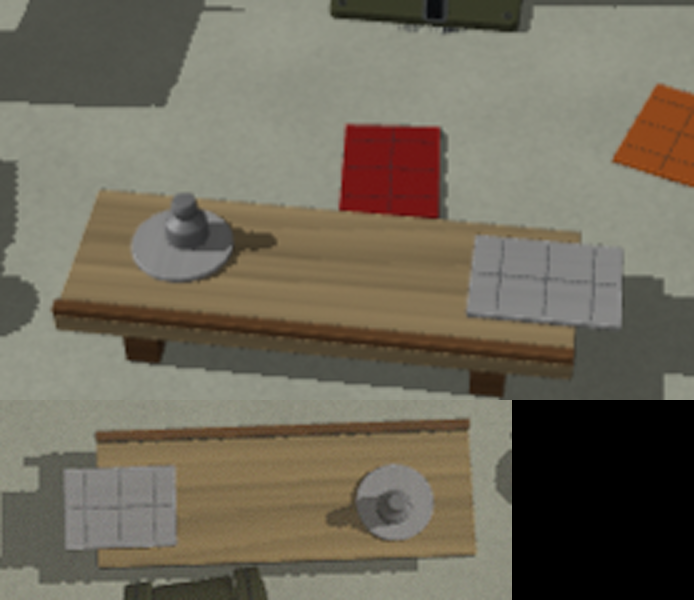

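The plate lies flat with part of it past the left end (top crop cols 65–97 overhang, inner edge col 176), and the gripper is clear. Now I'll measure the overhang and squareness.

```bash
python3 - <<'E'
from h import *
T=cv2.imread("pics/T4.png");S=cv2.imread("pics/S4.png")
a,_=edge("top",T,"tmpl inner","row",range(222,246),282,299,.066)
edge("top",T,"tmpl near","col",range(262,286),244,254,.066)
edge("top",T,"tmpl far","col",range(262,286),211,224,.066)
b,_=edge("top",T,"riser -y end","row",range(206,250),398,418,.06)
e,_=edge("top",T,"riser +y end","row",[*range(207,214),*range(252,256)],250,269,.06)
print("inner->-y end",a[1]-b[1],"overhang",130+1000*(a[1]-e[1]), 1000*(a[1]-b[1])+130-440)
edge("scene",S,"tmpl inner","row",range(243,268),338,360,.066)
edge("scene",S,"riser +y end","row",range(274,279),375,395,.06)
E
```

```text
top tmpl inner at [0.5184 0.0893] yaw -0.0016 res 0.0002 24
top tmpl near at [0.4808 0.1375] yaw -0.0065 res 0.0001 24
top tmpl far at [0.5765 0.1375] yaw 0.0046 res 0.0001 24
top riser -y end at [ 0.511  -0.2564] yaw 0.0026 res 0.0002 44
top riser +y end at [0.5467 0.1823] yaw 0.0000 res 0.0003 11
inner->-y end 0.34563014 overhang 36.939667 35.630127
scene tmpl inner at [0.5446 0.0859] yaw 0.0104 res 0.0001 25
scene riser +y end at [0.589  0.1793] yaw -0.0188 res 0.0001 5
```

The overhang is about 36.5 mm and the plate is square within 0.01 rad. The target is 40 to 43 mm, so I'll nudge it about 5 mm further along the same path.

```bash
python3 -m crank '[{"grip":0.05,"dx":0,"dy":0.045,"dz":0,"yaw":0},{"grip":0.05,"dx":0,"dy":0.09,"dz":0,"yaw":0},{"grip":0.05,"dx":0,"dy":0.135,"dz":0,"yaw":0},{"grip":0.05,"dx":0,"dy":0.18,"dz":0,"yaw":0},{"grip":0.05,"dx":0,"dy":0.2,"dz":0,"yaw":0}]'
python3 -m crank '[{"grip":0.05,"dx":0,"dy":0,"dz":0.04,"yaw":0},{"grip":0.05,"dx":0,"dy":0,"dz":0.08,"yaw":0},{"grip":0.05,"dx":0,"dy":0,"dz":0.11,"yaw":0},{"grip":0.05,"dx":0,"dy":0,"dz":0.13,"yaw":0},{"grip":0.05,"dx":0,"dy":0,"dz":0.13,"yaw":0}]'
python3 rem.py 0.5323 0.0822 0.2325 0.003
```

```text
clock: 9.5
position: [0.5376, 0.0369, 0.3722]
tool_rot: [0.706, 0.708, 0.002, 0.001]
wrist_force: [0.3, -0.2, -0.3]
width: 0.0501
grasp_force: 0.0
clock: 10.0
position: [0.5319, 0.0368, 0.2394]
tool_rot: [0.706, 0.708, -0.002, -0.002]
wrist_force: [0.1, -0.1, 0.8]
width: 0.0496
grasp_force: 0.0
remain [0.0454 0.0006 0.0069] yaw 0.0004 F [ 0.1 -0.1  0.8] pos [0.5319 0.0368 0.2394] w 0.0496 t 10.0 j [ 0.07  0.4  -0.39  0.78 -0.    1.64]
```

```bash
python3 -m crank '[{"grip":0.05,"dx":0,"dy":0,"dz":0.003,"yaw":0},{"grip":0.05,"dx":0,"dy":0,"dz":0.006,"yaw":0},{"grip":0.05,"dx":0,"dy":0,"dz":0.006,"yaw":0},{"grip":0.05,"dx":0,"dy":0,"dz":0.006,"yaw":0}]'>/dev/null
python3 rem.py 0.5323 0.0822 0.2325 0.003
```

```text
remain [ 0.0448 -0.0005  0.0052] yaw 0.001 F [-0.5  0.1  0.2] pos [0.533  0.0374 0.2376] w 0.05 t 10.4 j [ 0.07  0.4  -0.4   0.77  0.    1.64]
```

```bash
python3 -m crank '[{"grip":0.05,"dx":0,"dy":0,"dz":0.003,"yaw":0},{"grip":0.05,"dx":0.01,"dy":0,"dz":0.005,"yaw":0},{"grip":0.05,"dx":0.02,"dy":0,"dz":0.005,"yaw":0},{"grip":0.05,"dx":0.03,"dy":0,"dz":0.005,"yaw":0},{"grip":0.05,"dx":0.034,"dy":0,"dz":0.005,"yaw":0}]'>/dev/null
python3 rem.py 0.5323 0.0822 0.2325 0.003
```

```text
remain [ 0.0093  0.     -0.0008] yaw 0.0026 F [ 0.3 -0.4  0.7] pos [0.5323 0.0729 0.2317] w 0.0499 t 10.9 j [ 0.14  0.41 -0.4   0.76  0.    1.7 ]
```

```bash
python3 -m crank '[{"grip":0.05,"dx":0.003,"dy":0,"dz":-0.001,"yaw":0.002},{"grip":0.05,"dx":0.006,"dy":0,"dz":-0.001,"yaw":0.002},{"grip":0.05,"dx":0.009,"dy":0,"dz":-0.001,"yaw":0.002},{"grip":0.05,"dx":0.009,"dy":0,"dz":-0.001,"yaw":0.002}]'>/dev/null
python3 rem.py 0.5323 0.0822 0.2325 0.003
python3 -m crank '[{"grip":0.05,"dx":-0.01,"dy":0,"dz":0,"yaw":0},{"grip":0.05,"dx":-0.03,"dy":0,"dz":0,"yaw":0},{"grip":0.05,"dx":-0.04,"dy":0,"dz":-0.04,"yaw":0},{"grip":0.05,"dx":-0.04,"dy":0,"dz":-0.08,"yaw":0},{"grip":0.05,"dx":-0.04,"dy":0,"dz":-0.12,"yaw":0}]'>/dev/null
python3 -m crank '[{"grip":0.05,"dx":0,"dy":-0.045,"dz":-0.02,"yaw":0},{"grip":0.05,"dx":0,"dy":-0.09,"dz":-0.02,"yaw":0},{"grip":0.05,"dx":0,"dy":-0.135,"dz":-0.02,"yaw":0},{"grip":0.05,"dx":0,"dy":-0.18,"dz":-0.02,"yaw":0},{"grip":0.05,"dx":0,"dy":-0.2,"dz":-0.02,"yaw":0}]'>/dev/null
python3 - <<'E'
from h import *
S=arm.read_camera("scene");T=arm.read_camera("top")
a,_=edge("top",T,"tmpl inner","row",range(222,246),280,297,.066)
edge("top",T,"tmpl near","col",range(260,284),244,254,.066)
edge("top",T,"tmpl far","col",range(260,284),211,224,.066)
b,_=edge("top",T,"riser -y end","row",range(206,250),398,418,.06)
print("overhang",130+1000*(a[1]-.1823), 1000*(a[1]-b[1])+130-440)
cv2.imwrite("pics/s5.png",S)
E
```

```text
remain [ 0.0017 -0.      0.0003] yaw -0.001 F [ 0.3 -0.   0.3] pos [0.5323 0.0805 0.2328] w 0.0502 t 11.3 j [ 0.15  0.41 -0.39  0.76 -0.    1.72]
top tmpl inner at [0.5235 0.0919] yaw -0.0056 res 0.0001 24
top tmpl near at [0.4809 0.1462] yaw -0.0094 res 0.0001 24
top tmpl far at [0.5766 0.1474] yaw 0.0024 res 0.0001 24
top riser -y end at [ 0.5293 -0.2563] yaw 0.0021 res 0.0002 44
overhang 39.603592 38.17749
```

View pics/s5.png

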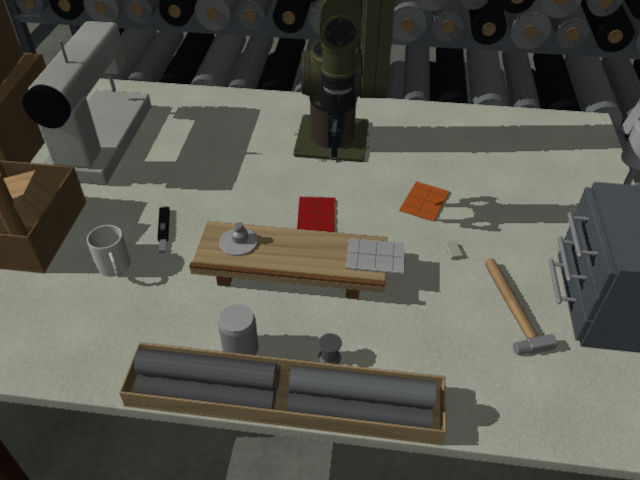

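The template at (346–405, 240–271) overhangs the riser end by about 39 mm and lies flat and square with it. The disc at (238, 241) and everything else are unmoved, and the arm is clear.

```bash
python3 -c "
from rig import arm
print(arm.close_job())"
```

```text
the job is handed in; nothing more can be done
None
```

I pushed the rectangular template, without lifting it, until about 39 mm sticks out past the riser's +y end, flat and square to within about 0.01 rad; the disc, weight and bystanders look unmoved in the final picture, and the job is handed in.

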